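# Rake a dropped key out from between two washers

## Robot

A 6-joint arm with a two-finger parallel gripper is mounted at the origin on the work surface. World frame = base frame: x ahead of the robot, y to its left, z up, the work surface at z = 0. Lengths are in m, angles in rad, forces in N, time in s.
With the tool pointing down it reaches from about 0.35 to 0.775 m from the base axis. Payload 5.5 kg.
Tool frame: the origin (TCP) lies at the very end of the fingers, on their centre line; the grasp point (between the pads) lies 19 mm behind it; z points along the fingers, y is the line along which they close (so a half turn about z gives the same grasp; the last joint's range is limited). The gripper opens to 85 mm and grips with 20 to 120 N. Pads are 22 mm wide; open, the fingers measure 114 mm over their backs; the gripper's body (76 mm by 85 mm) begins 54 mm behind the grasp point. The pads swing forward as they close: fully open they stand 13 mm farther back than shut.
Start: joints at [-1.41, 0.313, 0.046, 1.304, 0, 1.431], TCP at [0.17, -0.549, 0.231] pointing down, gripper open.
Joint ranges: [-2.76, 2.76], [-0.86, 1.69], [-1.03, 1.26], [-2.2, 2.34], [-1.47, 1.5], [-3.14, 3.14]. Speed limits (rad/s): [2.57, 2.57, 3.14, 3.14, 3.14, 3.14].

## Interface

Orientations are given as a unit quaternion [w, x, y, z].
In Python, from workcell import env, cams, ticket, spotter gives the robot as it stands.
- The arm moves only by the tool jog_arm, never from a script. Its argument "increments" is a list that holds one entry, the list of rows, each a list of 7 numbers: the shift along the tool's x, y, z in units of 0.25 m (1.0 is 0.25 m), then the turn, a rotation vector about the tool's x, y, z in units of 180 degrees (1.0 is 180 degrees), then the closure in counts, from 0 (fully open) to 255 (shut). A call has 1 to 20 rows; each row shifts and turns the commanded pose from where the row before left it, along the tool's axes as they then stand; what a row does not reach is not made up. A row lasts 1/10 s, in which the tool goes at most 50 mm and 8.59 degrees, less where a joint would pass 70% of its speed; a pose out of reach is approached as far as the arm can. A call with a number of a shift or a turn outside -1 to 1 is refused whole. A call with a gripper value outside its range is refused whole. The fingers move at their own pace and stop on an object; "force" is the grip in N (left out, the last holds). Time passes only in rows, so rows that do not move let the fingers close. It gives the time, the measured TCP pose, the force, the opening and the grip force at its end, in the units of the state.
- env.get_state(): the state, without advancing time (a new reading comes with each control period).
- cams.read_camera(name): name is "side" or "top"; returns a dict with "pixels" (420x560x3 uint8, red, green, blue), "fx", "fy", "cx", "cy" (pixels), "xyz" and "attitude" of the camera in the world. Camera axes: x right, y down, z forward; pixel columns grow to the right and rows downward; lengths in m; the calibration is good to about 2 mm. A picture is of the moment at which its call begins. There is no depth.
- ticket.hand_in(): hands the job in; it is judged then, once.
Trained networks look in the newest picture that a camera, given by its name, has taken for a name from the list of things; names that differ only in an ending like _2 or _b are one class to them, and where a whole thing is asked for, a point or a joint stands for the part that bears it (a point fixed in the world has none). Each returns a list of dicts, best first, with "conf" (0 to 1); they miss things now and then, are a little off and sometimes report something else, mostly with a low value. They report only what shows in the picture. A call takes as long as a camera call.
- spotter.find_in(target, camera): "uv" ([column, row] in pixels, amid what is visible of it).
- spotter.cut_out(target, camera): "region" (420x560 bool, what is visible of it) and "uv" ([column, row] in pixels, amid what is visible of it).
- spotter.landmark_of(target, camera): "uv" ([column, row] in pixels: a listed point, or the origin of a listed thing).
The state is a dict: "clock": time; "joint_pos": joint angles; "qvel": joint speeds; "tau": joint torques, N m; "tcp_pos": TCP position; "orientation": TCP orientation; "wrist_force": force on the tool from outside, world axes, zero at the start; "ft_torque": the same for the moment, N m; "finger_gap": finger opening in m; "grip_force": force on a finger pad.
Only numpy, scipy, OpenCV 4.12 (cv2) and the standard library are available. Lean on these libraries where they do the work, as an engineer would, in place of code of your own. Each camera call takes 0.05 s, during which the arm holds its last target. There are 200 camera calls.

## Task

The meter-case key has dropped into the narrow gap between the two washers and lies on the rubber filler strip: take the bent hook from its stand, feel your way down on to the strip behind the key and rake the key gently out of the near end of the gap until it has dropped right out and lies on the folding table. The strip is only pushed in by hand and its near end is bent up or down, so follow it by feel and press lightly (stay well under 12 N), do not lean on the washers' enamel, and leave the key to the hook, not the fingers. Then hang the hook back in the fork of its stand, and leave the other things as they stand.

Things in the scene. Friction and masses are not known exactly. Their poses are not given: they have to be found in the camera images.
- washers: two dark grey front-loading washers side by side, backs to the robot, each 600 x 600 mm, tops 100 mm above the table; between them a straight gap 28 mm wide, open above and at its near end. Origin at the near end (mouth) of the gap, midway between the cabinets, at table height; x runs into the gap, y to the left, z up. They stay put.
- strip: black solid rubber strip, the floor of the gap, as wide as the gap, from its mouth to 300 mm in. Origin at the mouth, mid-gap, at the height of the upper face deep in the gap (19 to 22 mm over the table); x runs into the gap. Deeper than 100 mm in, the face is level; the near 100 mm is bent up or down in a straight slope, up to 16 mm at the mouth (not measured). It gives 1 mm for about 5 N.
- key_center (a point): brass key lying flat on the strip in the gap, 56 mm long, 22 mm wide at its round bow, 4 mm thick, about 25 g. The point is its centre, half-way up. x runs along the key from the tip of its blade (28 mm from the centre, nearer the robot) to the end of its bow (28 mm from the centre, deeper in).
- hook_grip (a point): bent hook hanging upright in the fork: wooden handle 85 mm high, 18 mm (hook x) by 22 mm (hook y) thick; below it a round steel collar 28 mm across, 5 mm thick; then a straight steel rod 6 mm thick with its end bent square to the side as a foot. 215 mm high, about 80 g. The point is the handle's centre, 172.5 mm above the foot's underside; z runs up the rod, y is the way the foot points.
- hook_foot (a point): the middle of the underside of the hook's bent foot. The foot is 6 mm thick and reaches from 11 mm behind this point to 11 mm ahead of it along the hook's y axis (22 mm overall, with the rod 8 mm behind the point).
- hook_collar (a point): the centre of the underside of the hook's collar, 125 mm above the underside of the foot; it rests on the fork.
- stand_fork (a point): fork of the steel hook stand screwed to the table: the middle of the upper face of two level prongs, 165 mm above the table. They run along the stand's x axis from 30 mm on the -x side (open end, nearer the robot) to a post of the same height 28 mm on the +x side; the slot is 14 mm wide, each prong 10 mm wide, 8 mm thick. The hook's rod goes in and out along the slot, as its foot points across it.
- detergent: white detergent bottle, 70 mm wide and 190 mm high, upright on the table; origin at the middle of its underside
- carton: cardboard carton 70 x 120 x 90 mm high on the right-hand washer; origin at the middle of its underside
- scoop: white plastic measuring cup, 64 mm wide and 60 mm high, on the left-hand washer; origin at the middle of its underside

How it is judged:
On the way, in this order (a step that is already met when the one before it is completed fails the run):
1. the hook is taken off its stand (distance between hook_collar and stand_fork above 0.05 m), for 0.1 s.
2. the hook's foot rests on the strip in the gap, behind the key (contact force between hook and strip above 0.3 N and x of hook_foot in the frame of key_center above 0.02 m and x of hook_foot in the frame of washers above 0.05 m), for 0.1 s.
3. the key is out of the gap and lies on the table (x of key_center in the frame of washers below 0 m and height (world z) of key_center below 0.012 m and contact force between key and strip below 0.05 N), for 0.2 s.
At the end, for the whole second after the job is handed in: The key lies on the table (its centre at most 12 mm above it), off the strip, its centre outside the mouth of the gap; the hook hangs upright (within 7 degrees) in the fork with its collar on the prongs (within 4 mm in height and 25 mm along the fork); both are at rest and released (all of step 3 and horizontal distance between hook_collar and stand_fork below 0.025 m and z of hook_collar in the frame of stand_fork between -0.004 and 0.004 m and angle between hook_grip's own z axis and vertical below 0.12 rad and linear speed of each of hook, key below 0.02 m/s); the robot touches nothing.
It fails at once if the strip is pressed with more than 12 N (contact force between hook and strip above 12 N).
It fails at once if the hook is pushed against the washers with more than 15 N (contact force between hook and washers above 15 N).
It fails at once if the arm or gripper leans on the washers (contact force between any of the arm, the fingers and washers above 8 N).
It fails at once if the key is touched with the gripper (contact force between the fingers and key above 0.5 N).
It fails at once if the detergent bottle, the carton or the cup is moved by more than 30 mm (distance of any of detergent, carton, scoop from where it was at the start of the episode above 0.03 m).
It also fails if it takes over 67 s, if anything falls off the work surface, if the arm or the gripper's body presses on something with over 40 N, if the wrist force passes 120 N, or if a joint passes its speed limit or range.

## Working session

There is one attempt and no reset: what is moved stays moved. The work goes in short steps, Python scripts to look and compute and a tool call to move; the robot and the scene stay as the last step left them, time stands still between calls to the robot, and variables do not carry over. Pictures are saved under pics/ and viewed, at most 10 in all, crops included, and the job is handed in when it is done.

Besides the shell and the picture viewer there is one more tool, called by a JSON object that holds its "api" and its "payload". jog_arm: Moves the arm, as the interface text tells. Shifts and turns lie within -1 to 1; 1 stands for 0.25 m of shift or 180 degrees of turn. Its arguments: {"type":"object","properties":{"increments":{"type":"array"},"force":{"type":"number"}},"required":["increments"]}

```bash
ls && mkdir -p pics
cat > h.py <<'E'
import numpy as np, cv2
from scipy.spatial.transform import Rotation as R
from workcell import env, cams, ticket, spotter
def cam(n):
    return cams.read_camera(n)
def rot(c):
    a=np.array(c["attitude"],float)
    return a if a.shape==(3,3) else R.from_quat(a,scalar_first=True).as_matrix()
def ray(c,uv):
    d=rot(c)@np.array([(uv[0]-c["cx"])/c["fx"],(uv[1]-c["cy"])/c["fy"],1.]);return np.array(c["xyz"]),d/np.linalg.norm(d)
def onz(c,uv,z):
    o,d=ray(c,uv);return o+d*(z-o[2])/d[2]
def tri(c1,u1,c2,u2):
    o1,d1=ray(c1,u1);o2,d2=ray(c2,u2)
    t=np.linalg.lstsq(np.c_[d1,-d2],o2-o1,rcond=None)[0]
    p,q=o1+t[0]*d1,o2+t[1]*d2
    return (p+q)/2,np.linalg.norm(p-q)
def px(c,p):
    v=rot(c).T@(np.array(p)-np.array(c["xyz"]));return np.array([c["fx"]*v[0]/v[2]+c["cx"],c["fy"]*v[1]/v[2]+c["cy"]])
E
python3 - <<'E'
from h import *
np.set_printoptions(precision=4,suppress=True)
s=env.get_state();print(s)
C={n:cam(n) for n in("side","top")}
for n,c in C.items():
    print(n,c["xyz"],c["attitude"],c["fx"],c["cx"],c["cy"]);cv2.imwrite(f"pics/{n}0.png",c["pixels"][:,:,::-1])
for t in "washers strip key_center hook_grip hook_foot hook_collar stand_fork detergent carton scoop".split():
    r={n:spotter.landmark_of(t,n) for n in C}
    print(t,{n:[(np.round(q["uv"],1),round(q["conf"],2)) for q in v[:2]] for n,v in r.items()})
    if r["side"] and r["top"]: print("   ",tri(C["side"],r["side"][0]["uv"],C["top"],r["top"][0]["uv"]))
E
```

```text
pics
{'clock': 0.0, 'joint_pos': array([-1.4096,  0.314 ,  0.045 ,  1.3036,  0.    ,  1.4312]), 'qvel': array([-0.0017,  0.0006,  0.0014,  0.0002,  0.0002,  0.0008]), 'tau': array([ -0.0005, -48.0624,  29.8533,   0.0193,  -0.0002,  -0.    ]), 'tcp_pos': array([ 0.1703, -0.5487,  0.2304]), 'orientation': array([-0.0009,  0.9887,  0.1499,  0.    ]), 'wrist_force': array([0.0195, 0.3015, 0.0891]), 'ft_torque': array([0.0197, 0.0122, 0.0028]), 'grip_force': 0.0, 'finger_gap': 0.08558942798471815}
side [ 0.3976 -0.762   0.783 ] [-0.4254  0.9001 -0.0831  0.043 ] 454.0240911519306 280.71945397785595 206.0160444927764
top [0.4798 0.0116 1.2862] [-0.0252  0.7131 -0.7003  0.0215] 460.74076720404076 281.80114671931113 207.33414564659742
washers {'side': [(array([266.1, 243.8]), 0.88)], 'top': [(array([384. , 256.2]), 0.74), (array([278.9, 222.9]), 0.69)]}
    (array([ 0.4612, -0.2155,  0.2499]), np.float64(0.03672902592198037))
strip {'side': [], 'top': [(array([275.2, 222.1]), 0.62), (array([270.1, 173.1]), 0.59)]}
key_center {'side': [], 'top': [(array([272.3, 168.3]), 0.57), (array([384.8, 2
[... 418 characters left out ...]
0.7)], 'top': [(array([188.6, 259.1]), 0.63)]}
    (array([0.4221, 0.2417, 0.1658]), np.float64(0.004355298796115482))
stand_fork {'side': [(array([219.4, 147.3]), 0.67)], 'top': [(array([186.9, 254.5]), 0.77)]}
    (array([0.4339, 0.2478, 0.1577]), np.float64(0.002215931972430393))
detergent {'side': [(array([248.8, 353.7]), 0.8)], 'top': [(array([385.7, 256.7]), 0.93)]}
    (array([ 0.4339, -0.2685,  0.0142]), np.float64(0.0009783374701883138))
carton {'side': [], 'top': [(array([350.1, 177.5]), 0.7)]}
scoop {'side': [(array([282.5, 171.5]), 0.6), (array([215.9, 127.1]), 0.57)], 'top': [(array([207.8, 194.7]), 0.86)]}
    (array([0.5904, 0.2126, 0.0866]), np.float64(0.0031355278297197785))
```

Run:
```python
import cv2,numpy as np
a=cv2.imread("pics/top0.png");b=cv2.imread("pics/side0.png")
t=cv2.resize(a[100:300,150:410],(780,600),interpolation=cv2.INTER_CUBIC);cv2.imwrite("pics/t1.png",t)
cv2.imwrite("pics/s1.png",cv2.resize(b,(800,600)))
```

```text
(no output)
```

View pics/t1.png

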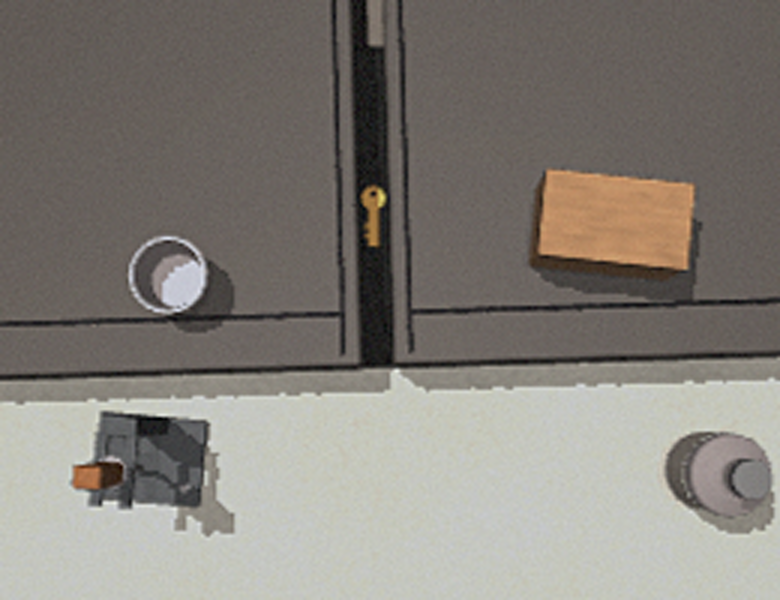

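View pics/s1.png

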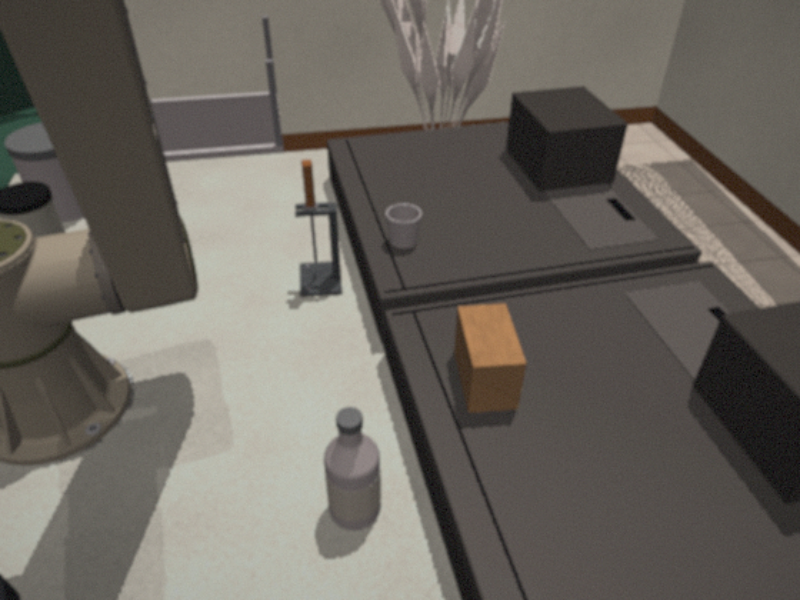

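The top picture shows the gap mouth at about px (275,222), with the key in it from px (275,182) to (274,163). The hook hangs in the stand at about px (188,258), with the open fork towards the robot. The carton, cup and bottle are clear of the gap.

Run:
```python
from h import *
np.set_printoptions(precision=4,suppress=True)
b=cv2.imread("pics/side0.png");a=cv2.imread("pics/top0.png")
l=cv2.resize(b[100:220,180:260],(400,600),interpolation=cv2.INTER_CUBIC)
r=cv2.resize(a[230:290,165:225],(400,600)[:1]*2,interpolation=cv2.INTER_CUBIC)
r=np.vstack([r,np.zeros((200,400,3),np.uint8)])
cv2.imwrite("pics/c2.png",np.hstack([l,r]))
c=cam("top");g=np.mean([cam("top")["pixels"].mean(2) for _ in range(4)],0)
for row in (130,150,200,215): print(row,g[row,262:288].astype(int))
L=[];Rr=[]
for row in list(range(130,158,2))+list(range(186,218,2)):
    p=g[row,255:295]; x=np.arange(255,295)
    th=(np.median(g[row,230:250])+g[row,270:278].min())/2
    k=273-255
    while p[k]<th:k-=1
    u=x[k]+(p[k]-th)/(p[k]-p[k+1])
    k=273-255
    while p[k]<th:k+=1
    v=x[k]-(p[k]-th)/(p[k]-p[k-1])
    A=onz(c,(u,row),.1);B=onz(c,(v,row),.1);L.append(A);Rr.append(B)
    if row%8==0: print(row,u,v,A[:2],B[:2],A[1]-B[1])
for q in(L,Rr):
    q=np.array(q);print("y=a*x+b",np.polyfit(q[:,0],q[:,1],1))
# mouth edge at z=.1: 
for col in (250,260,290,300): print(col,g[214:234,col].astype(int))
# key
m=spotter.cut_out("key_center","top")
for k in m[:2]:
    v=np.argwhere(k["region"])[:,::-1];print(k["conf"],len(v),v.min(0),v.max(0),onz(c,v.mean(0),.022))
    if len(v)>10:
        for p in(v[v[:,1].argmin()],v[v[:,1].argmax()]):print(p,onz(c,p,.022))
```

```text
130 [ 37  94 102 102  98  59  28  29  26  27  27  25  27  26  36  33  43  85
  98 102 104  69  31  91 101 101]
150 [ 38  65  99 103 108  86  42  22  24  27  21  30  32  24  37  38  32  69
 101 104 103 106  62  37  94 104]
200 [108  63  49  99 106 109  95  56  22  24  23  30  18  33  31  23  38  35
  35  84 103 104 109  81  33  94]
215 [110  74  36  96 109 107 110  83  38  22  25  25  23  24  28  26  24  34
  21  70 105 108 106 112  63  38]
136 267.1574307304786 278.6771019677996 [0.744  0.0602] [0.7445 0.0302] 0.0300327515084801
144 267.47306238185257 278.7034574468085 [0.7229 0.0589] [0.7234 0.0297] 0.029244427192393715
152 267.61969111969114 278.81290322580645 [0.7019 0.0581] [0.7024 0.029 ] 0.02911366215423125
192 268.72401960784316 280.3374155405405 [0.5975 0.0531] [0.598  0.0231] 0.030031311024019937
200 268.8858225108225 280.5210843373494 [0.5767 0.0523] [0.5773 0.0223] 0.030053036907174757
208 269.18948412698415 280.7540250447227 [0.556  0.0511] [0.5566 0.0213] 0.02983578621420902
216 269.46751412429376 280.83416334661354 [0.5354 0.05  ] [0.5359 0.0207] 0.029291377706520162
y=a*x+b [0.0486 0.0239]
y=a*x+b [ 0.048  -0.0052]
250 [104 104 102 105 103 107 109  90  29  56 143 136 131 134 132 129 138 188
 199 194]
260 [105 104 104 104 104 107 111  75  19  66 143 136 132 134 130 125 136 203
 197 196]
290 [105 106 104 103 106 109  78  17  70 145 135 135 132 127 142 205 197 197
 195 194]
300 [105 103 103 104 108 105  62  26  87 144 134 132 134 132 129 142 207 196
 194 194]
0.48 117 [269 161] [277 181] [0.666  0.0443 0.022 ]
[273 161] [0.6916 0.0458 0.022 ]
[272 181] [0.6358 0.0474 0.022 ]
```

View pics/c2.png

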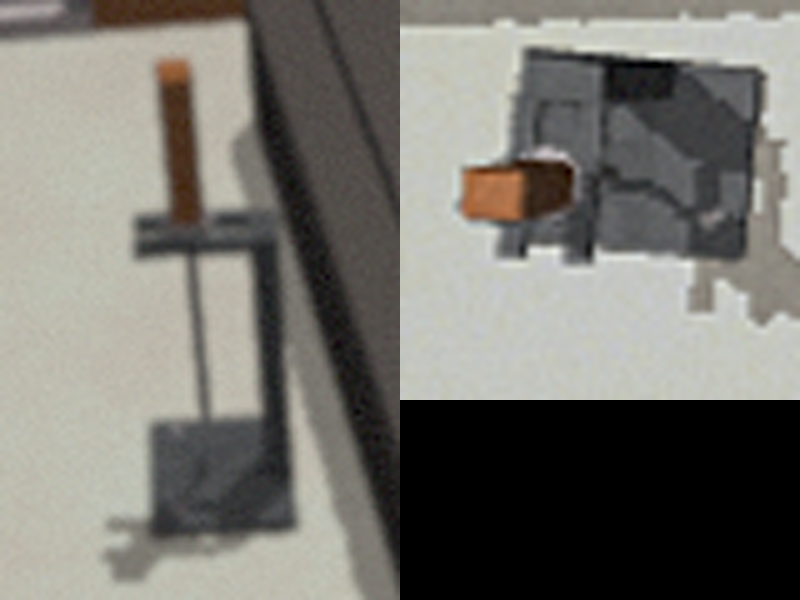

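The side crop shows the hook hanging upright in the fork, with the rod ending in front of the base plate. The foot's direction can't be made out against the dark base, so I'll compare the landmarks at their known heights.

Run:
```python
from h import *
np.set_printoptions(precision=4,suppress=True)
Z=dict(hook_collar=.165,stand_fork=.165,hook_grip=.2125,hook_foot=.04,washers=0)
acc={}
for i in range(4):
  for n in("side","top"):
    c=cam(n)
    for t,z in Z.items():
        for r in spotter.landmark_of(t,n)[:1]: acc.setdefault((t,n),[]).append(onz(c,r["uv"],z)[:2])
for k,v in acc.items(): print(k,np.median(v,0),np.std(v,0),len(v))
c=cam("top")
f=lambda u,v,z:onz(c,(165+(u-400)/6.667-.4,230+v/6.667-.4),z)[:2]
print("base top edge",f(525,50,.01),f(765,70,.01),"right edge",f(765,70,.01),f(745,258,.01))
print("prong ends",f(511,258,.165),f(579,262,.165),"prong out-left far",f(525,50,.165))
print("handle top corners",[f(u,v,.255) for u,v in((463,170),(525,167),(525,222),(463,217))])
g=c["pixels"]
for col in (250,300): 
  for r in(221.5,222.5,223.5): print(col,onz(c,(col,r),.1)[:2])
```

```text
('hook_collar', 'side') [0.421  0.2516] [0.0025 0.002 ] 4
('stand_fork', 'side') [0.4325 0.2556] [0.0023 0.0057] 4
('hook_grip', 'side') [0.4268 0.265 ] [0.0018 0.0056] 4
('hook_foot', 'side') [0.4312 0.2561] [0.0032 0.0038] 4
('hook_collar', 'top') [0.4269 0.2471] [0.0017 0.0007] 4
('stand_fork', 'top') [0.4286 0.2446] [0.003  0.0014] 4
('hook_grip', 'top') [0.4257 0.2506] [0.0021 0.0021] 4
('hook_foot', 'top') [0.4297 0.2477] [0.001  0.0025] 4
('washers', 'top') [0.5202 0.0351] [0.0026 0.0037] 4
('washers', 'side') [0.5246 0.0364] [0.0017 0.0062] 3
base top edge [0.4768 0.29  ] [0.4704 0.1901] right edge [0.4704 0.1901] [0.3928 0.1963]
prong ends [0.4018 0.2588] [0.4008 0.2341] prong out-left far [0.4772 0.2562]
handle top corners [array([0.437, 0.256]), array([0.4384, 0.2353]), array([0.4201, 0.2347]), array([0.4214, 0.2555])]
250 [0.5203 0.0998]
250 [0.5177 0.0998]
250 [0.5151 0.0997]
300 [ 0.5226 -0.0289]
300 [ 0.5201 -0.029 ]
300 [ 0.5175 -0.029 ]
```

{"api": "jog_arm", "payload": {"increments": [[[0,0,-0.0445,0,0,-0.0425,0],[0,0,-0.0445,0,0,-0.0425,0],[0,0,-0.0445,0,0,-0.0425,0],[0,0,-0.0445,0,0,-0.0425,0],[0,0,-0.0445,0,0,-0.0425,0],[0,0,-0.0445,0,0,-0.0425,0],[0,0,-0.0445,0,0,-0.0425,0],[0,0,-0.0445,0,0,-0.0425,0],[0,0,-0.0445,0,0,-0.0425,0],[0.16,0.075,0,0,0,0,0],[0.16,0.075,0,0,0,0,0],[0.16,0.075,0,0,0,0,0],[0.16,0.075,0,0,0,0,0],[0.16,0.075,0,0,0,0,0],[0.16,0.075,0,0,0,0,0],[0.16,0.075,0,0,0,0,0],[0.16,0.075,0,0,0,0,0],[0.16,0.075,0,0,0,0,0],[0.16,0.075,0,0,0,0,0],[0.16,0.075,0,0,0,0,0]]]}}

```text
clock: 5.85
tcp_pos: [0.4067, -0.1226, 0.3317]
orientation: [0.001, 0.731, 0.682, 0.0]
wrist_force: [1.5, -1.7, 0.3]
finger_gap: 0.0855
grip_force: 0.0
```

```bash
cat >> h.py <<'E'
def to(p,head=None):
    "tool-frame shift (units) from measured pose to world p; turn about tool z to bring tool y to heading head (deg)"
    s=env.get_state();M=R.from_quat(s["orientation"],scalar_first=True).as_matrix()
    h=np.degrees(np.arctan2(M[1,1],M[0,1]))
    print("clk",round(s["clock"],2),"tcp",s["tcp_pos"].round(4),"tilt z",M[:,2].round(3),"head",h.round(2),"F",s["wrist_force"].round(2),"gap",round(s["finger_gap"],4),"grip",round(s["grip_force"],1))
    if p is not None: print(" shift units",(M.T@(np.array(p)-s["tcp_pos"])/.25).round(4), "turn",None if head is None else round(-(head-h)/180,4))
E
python3 -c "
from h import *
to([.428,.2465,.33],-4)"
```

```text
clk 5.85 tcp [ 0.4067 -0.1226  0.3317] tilt z [ 0.001 -0.001 -1.   ] head -3.92 F [ 1.49 -1.72  0.31] gap 0.0855 grip 0.0
 shift units [ 1.4789 -0.0162  0.0061] turn 0.0004
```

{"api": "jog_arm", "payload": {"increments": [[[0.147,-0.0016,0,0,0,0,0],[0.147,-0.0016,0,0,0,0,0],[0.147,-0.0016,0,0,0,0,0],[0.147,-0.0016,0,0,0,0,0],[0.147,-0.0016,0,0,0,0,0],[0.147,-0.0016,0,0,0,0,0],[0.147,-0.0016,0,0,0,0,0],[0.147,-0.0016,0,0,0,0,0],[0.147,-0.0016,0,0,0,0,0],[0.14,-0.0016,0,0,0,0,0],[0,0,0,0,0,0,0],[0,0,0,0,0,0,0]]]}}

```text
clock: 7.05
tcp_pos: [0.4269, 0.2414, 0.3311]
orientation: [0.0, 0.73, 0.683, -0.0]
wrist_force: [0.0, 0.1, -0.4]
finger_gap: 0.0852
grip_force: 0.0
```

```bash
python3 -c "
from h import *
to([.428,.2465,.193],-4)"
```

```text
clk 7.05 tcp [0.4269 0.2414 0.3311] tilt z [-0.    -0.001 -1.   ] head -3.8 F [ 0.01  0.12 -0.35] gap 0.0852 grip 0.0
 shift units [0.0209 0.0035 0.5526] turn 0.0011
```

{"api": "jog_arm", "payload": {"increments": [[[0.021,0.003,0,0,0,0,0],[0,0,0.11,0,0,0,0],[0,0,0.11,0,0,0,0],[0,0,0.11,0,0,0,0],[0,0,0.11,0,0,0,0],[0,0,0.11,0,0,0,0],[0,0,0,0,0,0,0],[0,0,0,0,0,0,255],[0,0,0,0,0,0,255],[0,0,0,0,0,0,255],[0,0,0,0,0,0,255],[0,0,0,0,0,0,255],[0,0,0,0,0,0,255],[0,0,0,0,0,0,255],[0,0,0,0,0,0,255],[0,0,0,0,0,0,255]]], "force": 60}}

```text
clock: 8.65
tcp_pos: [0.4288, 0.2462, 0.1948]
orientation: [0.0, 0.731, 0.683, 0.001]
wrist_force: [-0.0, 0.2, 5.9]
finger_gap: 0.0175
grip_force: 58.5
```

```bash
python3 -c "
from h import *
to(None)"
```

```text
clk 8.65 tcp [0.4288 0.2462 0.1948] tilt z [ 0.002  0.    -1.   ] head -3.91 F [-0.04  0.18  5.86] gap 0.0175 grip 58.5
```

{"api": "jog_arm", "payload": {"increments": [[[0,0,-0.012,0,0,0,255],[0,0,-0.016,0,0,0,255],[0,0,0,0,0,0,255],[0,-0.06,0,0,0,0,255],[0,-0.08,0,0,0,0,255],[0,-0.1,0,0,0,0,255],[0,-0.1,0,0,0,0,255],[0,0,0,0,0,0,255],[0,0,0,0,0,0,255]]]}}

```text
clock: 9.55
tcp_pos: [0.3426, 0.2519, 0.2009]
orientation: [0.0, 0.73, 0.683, 0.0]
wrist_force: [-0.0, -0.3, -0.7]
finger_gap: 0.0172
grip_force: 58.6
```

```bash
python3 -c "
from h import *
to(None)
c=cam('side');im=c['pixels'][:,:,::-1]
a=cam('top')['pixels'][:,:,::-1]
cv2.imwrite('pics/d1.png',np.hstack([cv2.resize(im[100:220,160:240],(400,600),interpolation=cv2.INTER_CUBIC),cv2.resize(a[210:330,150:230],(400,600),interpolation=cv2.INTER_CUBIC)]))
for n in('side','top'):
  for r in spotter.landmark_of('hook_foot',n)[:2]: print(n,r)
for p in ([.349,.252,.045],[.349,.260,.045],[.349,.244,.045],[.349,.252,.12]): print(px(c,p))
"
```

```text
clk 9.55 tcp [0.3426 0.2519 0.2009] tilt z [ 0. -0. -1.] head -3.85 F [-0.02 -0.33 -0.74] gap 0.0172 grip 58.6
side {'uv': [190.2, 182.4], 'conf': 0.61}
side {'uv': [268.6, 244.3], 'conf': 0.3}
top {'uv': [190.1, 287.9], 'conf': 0.48}
[191.55999072 184.99176298]
[191.45057956 183.26117761]
[191.67048682 186.73950906]
[188.16852344 161.8896798 ]
```

View pics/d1.png

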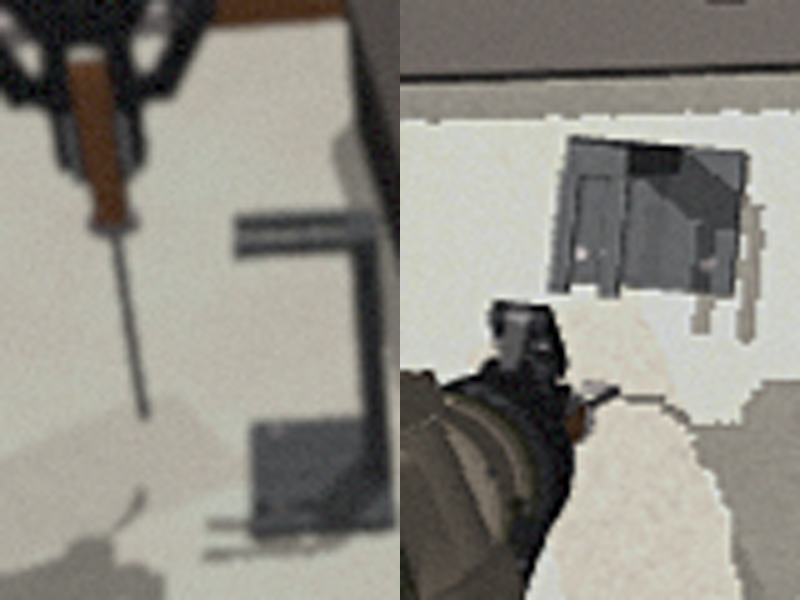

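```bash
python3 -c "
from h import *
c=cam('top')
cs=cam('side')
for n,p in (('rodbot',[.343,.252,.049]),('toe-y',[.342,.233,.049]),('toe+y',[.344,.271,.049]),('collar',[.343,.252,.17])):
  u=px(c,p);w=px(cs,p);print(n,((u-[150,210]+.5)*5+[400,0]).round(),((w-[160,100]+.5)*5).round())
a=c['pixels'][:,:,::-1]
cv2.imwrite('pics/d2.png',cv2.resize(np.hstack([cs['pixels'][165:205,170:210,::-1],a[272:312,176:216]]),(800,400),interpolation=cv2.INTER_CUBIC))
"
```

```text
rodbot [616. 391.] [148. 423.]
toe-y [652. 394.] [147. 444.]
toe+y [581. 388.] [149. 402.]
collar [567. 418.] [119. 231.]
```

View pics/d2.png

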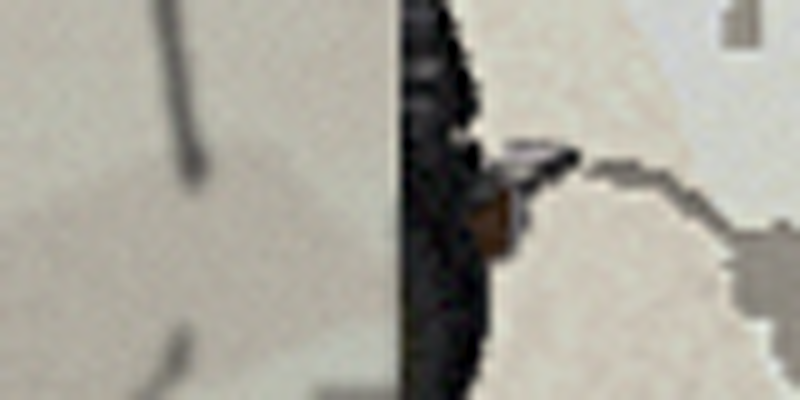

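The close crops show the foot pointing to +y (left in the top picture): the rod end is at px (193.5,287) and the light foot extends left of it.

{"api": "jog_arm", "payload": {"increments": [[[-0.05,0,-0.05,0,0,-0.0074,255],[-0.1,0,-0.08,0,0,-0.0074,255],[-0.1,0,-0.09,0,0,-0.0074,255],[-0.1,0,-0.09,0,0,-0.0074,255],[-0.1,0,-0.08,0,0,-0.0074,255],[-0.05,0.05,0,0,0,0,255],[0,0.12,0,0,0,0,255],[0,0.12,0,0,0,0,255],[0,0,0,0,0,0,255]]]}}

```text
clock: 10.75
tcp_pos: [0.4182, 0.1299, 0.2977]
orientation: [0.0, 0.691, 0.723, 0.0]
wrist_force: [-0.7, -0.1, -1.3]
finger_gap: 0.0175
grip_force: 59.0
```

```bash
python3 -c "
from h import *
to([.7084,.035,.295],2.77)"
```

```text
clk 10.75 tcp [0.4182 0.1299 0.2977] tilt z [ 0.001 -0.    -1.   ] head 2.63 F [-0.66 -0.09 -1.25] gap 0.0175 grip 59.0
 shift units [-0.4325  1.1422  0.012 ] turn -0.0008
```

{"api": "jog_arm", "payload": {"increments": [[[-0.03,0.08,0,0,0,-0.0008,255],[-0.048,0.127,0,0,0,0,255],[-0.048,0.127,0,0,0,0,255],[-0.048,0.127,0,0,0,0,255],[-0.048,0.127,0,0,0,0,255],[-0.048,0.127,0,0,0,0,255],[-0.048,0.127,0,0,0,0,255],[-0.048,0.127,0,0,0,0,255],[-0.048,0.127,0,0,0,0,255],[-0.018,0.045,0,0,0,0,255],[0,0,0,0,0,0,255],[0,0,0,0,0,0,255],[0,0,0,0,0,0,255]]]}}

```text
clock: 12.05
tcp_pos: [0.704, 0.0373, 0.2988]
orientation: [-0.0, 0.689, 0.725, -0.0]
wrist_force: [-0.0, -0.4, 0.1]
finger_gap: 0.0175
grip_force: 59.2
```

```bash
python3 -c "
from h import *
to([.7084,.035,.27],2.77)
c=cam('side')
print('pred foot',px(c,[.708,.0436,env.get_state()['tcp_pos'][2]-.1548]), spotter.landmark_of('hook_foot','side')[:2])
cv2.imwrite('pics/e1.png',cv2.resize(c['pixels'][130:270,220:405,::-1],(793,600),interpolation=cv2.INTER_CUBIC))"
```

```text
clk 12.05 tcp [0.704  0.0373 0.2988] tilt z [-0.  0. -1.] head 2.91 F [-0.03 -0.39  0.09] gap 0.0175 grip 59.2
 shift units [-0.01   0.017  0.115] turn 0.0008
pred foot [345.07734443 187.1119932 ] [{'uv': [346.3, 186.3], 'conf': 0.95}]
```

View pics/e1.png

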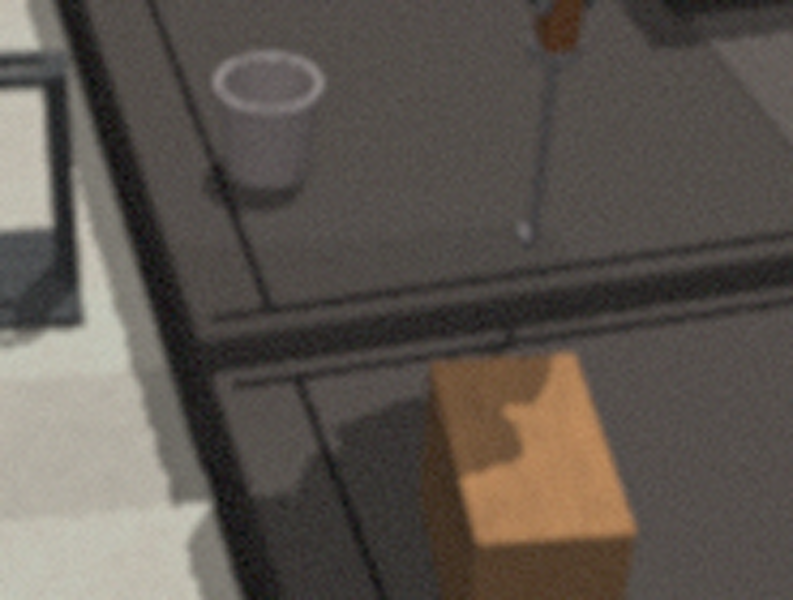

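The foot (crop 525,235) points left and matches the predicted pixel to about 1 px. It hangs above the gap, past the carton. Next I'll descend with force checks.

{"api": "jog_arm", "payload": {"increments": [[[-0.01,0.016,0.04,0,0,0.0008,255],[0,0,0.06,0,0,0,255],[0,0,0.06,0,0,0,255],[0,0,0,0,0,0,255],[0,0,0.012,0,0,0,255],[0,0,0.008,0,0,0,255],[0,0,0,0,0,0,255]]]}}

```text
clock: 12.85
tcp_pos: [0.7092, 0.0346, 0.2539]
orientation: [0.0, 0.69, 0.724, 0.0]
wrist_force: [-0.2, -0.5, -1.0]
finger_gap: 0.0176
grip_force: 59.2
```

```bash
python3 -c "
from h import *
to([.7084,.035,.19],2.77)"
```

```text
clk 12.85 tcp [0.7092 0.0346 0.2539] tilt z [ 0.001 -0.    -1.   ] head 2.75 F [-0.18 -0.52 -1.  ] gap 0.0176 grip 59.2
 shift units [ 0.002  -0.0035  0.2555] turn -0.0001
```

{"api": "jog_arm", "payload": {"increments": [[[0.002,0,0.006,0,0,0,255],[0,0,0.006,0,0,0,255],[0,0,0.006,0,0,0,255],[0,0,0.006,0,0,0,255],[0,0,0,0,0,0,255]]]}}

```text
clock: 13.35
tcp_pos: [0.7089, 0.0351, 0.247]
orientation: [-0.0, 0.69, 0.724, -0.0]
wrist_force: [-0.6, 0.5, -0.8]
finger_gap: 0.0173
grip_force: 59.2
```

{"api": "jog_arm", "payload": {"increments": [[[0,0,0.02,0,0,0,255],[0,0,0.027,0,0,0,255],[0,0,0.027,0,0,0,255],[0,0,0.027,0,0,0,255],[0,0,0.027,0,0,0,255],[0,0,0.027,0,0,0,255],[0,0,0.027,0,0,0,255],[0,0,0.02,0,0,0,255],[0,0,0.008,0,0,0,255],[0,0,0,0,0,0,255]]]}}

```text
clock: 14.35
tcp_pos: [0.7089, 0.035, 0.1945]
orientation: [-0.0, 0.69, 0.724, -0.0]
wrist_force: [-0.3, -0.1, -0.3]
finger_gap: 0.0174
grip_force: 59.2
```

{"api": "jog_arm", "payload": {"increments": [[[0,0,0.016,0,0,0,255],[0,0,0.016,0,0,0,255],[0,0,0.014,0,0,0,255],[0,0,0.006,0,0,0,255],[0,0,0,0,0,0,255],[0,0,0,0,0,0,255]]]}}

```text
clock: 14.95
tcp_pos: [0.709, 0.035, 0.1819]
orientation: [0.0, 0.69, 0.724, -0.0]
wrist_force: [-0.6, 0.3, -0.7]
finger_gap: 0.0171
grip_force: 59.2
```

{"api": "jog_arm", "payload": {"increments": [[[0,0,0.004,0,0,0,255],[0,0,0,0,0,0,255]]]}}

```text
clock: 15.15
tcp_pos: [0.709, 0.035, 0.181]
orientation: [0.0, 0.69, 0.724, 0.0]
wrist_force: [-0.1, -0.7, -1.0]
finger_gap: 0.0171
grip_force: 59.2
```

{"api": "jog_arm", "payload": {"increments": [[[0,0,0.004,0,0,0,255],[0,0,0,0,0,0,255]]]}}

```text
clock: 15.35
tcp_pos: [0.709, 0.035, 0.1798]
orientation: [-0.0, 0.69, 0.724, -0.0]
wrist_force: [0.6, -0.5, -0.3]
finger_gap: 0.0176
grip_force: 59.2
```

{"api": "jog_arm", "payload": {"increments": [[[0,0,0.004,0,0,0,255],[0,0,0,0,0,0,255]]]}}

```text
clock: 15.55
tcp_pos: [0.7089, 0.035, 0.1787]
orientation: [-0.0, 0.69, 0.724, -0.0]
wrist_force: [0.6, 0.3, -0.8]
finger_gap: 0.0172
grip_force: 59.2
```

{"api": "jog_arm", "payload": {"increments": [[[0,0,0.006,0,0,0,255],[0,0,0,0,0,0,255]]]}}

```text
clock: 15.75
tcp_pos: [0.7089, 0.035, 0.1771]
orientation: [-0.0, 0.69, 0.724, -0.0]
wrist_force: [0.1, -1.0, -1.7]
finger_gap: 0.0175
grip_force: 59.2
```

{"api": "jog_arm", "payload": {"increments": [[[0,0,0.004,0,0,0,255],[0,0,0,0,0,0,255]]]}}

```text
clock: 15.95
tcp_pos: [0.7089, 0.035, 0.1762]
orientation: [-0.0, 0.69, 0.724, -0.0]
wrist_force: [-0.3, 0.4, -0.5]
finger_gap: 0.0172
grip_force: 59.2
```

{"api": "jog_arm", "payload": {"increments": [[[0,0,0.003,0,0,0,255],[0,0,0,0,0,0,255]]]}}

```text
clock: 16.15
tcp_pos: [0.709, 0.035, 0.1755]
orientation: [-0.0, 0.69, 0.724, -0.0]
wrist_force: [0.3, 0.3, -1.5]
finger_gap: 0.0174
grip_force: 59.2
```

{"api": "jog_arm", "payload": {"increments": [[[0,0,0.004,0,0,0,255],[0,0,0,0,0,0,255]]]}}

```text
clock: 16.35
tcp_pos: [0.7091, 0.035, 0.1749]
orientation: [0.0, 0.69, 0.724, 0.0]
wrist_force: [-0.4, 0.0, 0.4]
finger_gap: 0.0174
grip_force: 59.4
```

{"api": "jog_arm", "payload": {"increments": [[[0,0,0.003,0,0,0,255],[0,0,0,0,0,0,255]]]}}

```text
clock: 16.55
tcp_pos: [0.7091, 0.035, 0.1744]
orientation: [0.0, 0.69, 0.724, 0.0]
wrist_force: [-0.2, 0.2, 3.9]
finger_gap: 0.0174
grip_force: 59.7
```

{"api": "jog_arm", "payload": {"increments": [[[0,0,0.003,0,0,0,255],[0,0,0,0,0,0,255]]]}}

```text
clock: 16.75
tcp_pos: [0.7092, 0.035, 0.1739]
orientation: [0.0, 0.69, 0.724, 0.0]
wrist_force: [-1.7, -1.0, 5.7]
finger_gap: 0.0174
grip_force: 60.0
```

{"api": "jog_arm", "payload": {"increments": [[[0,0,-0.002,0,0,0,255],[0,-0.012,0,0,0,0,255],[0,-0.02,0,0,0,0,255],[0,-0.02,0,0,0,0,255],[0,-0.02,0,0,0,0,255],[0,-0.02,0,0,0,0,255],[0,-0.02,0,0,0,0,255],[0,0,0,0,0,0,255]]]}}

```text
clock: 17.55
tcp_pos: [0.6799, 0.0337, 0.1739]
orientation: [-0.0, 0.69, 0.724, -0.0]
wrist_force: [1.0, -0.1, 5.5]
finger_gap: 0.0174
grip_force: 59.9
```

```bash
python3 -c "
from h import *
x=env.get_state()['tcp_pos'][0]-.03
to([x,.0483*x+.0012,.1742],2.77)"
```

```text
clk 17.55 tcp [0.6799 0.0337 0.1739] tilt z [-0.001 -0.    -1.   ] head 2.74 F [ 1.01 -0.09  5.54] gap 0.0174 grip 59.9
 shift units [ 0.0013 -0.1201 -0.001 ] turn -0.0001
```

{"api": "jog_arm", "payload": {"increments": [[[0,-0.01,-0.003,0,0,0,255],[0,-0.02,0,0,0,0,255],[0,-0.02,0,0,0,0,255],[0,-0.02,0,0,0,0,255],[0,-0.02,0,0,0,0,255],[0,-0.02,0,0,0,0,255],[0,0,0,0,0,0,255]]]}}

```text
clock: 18.25
tcp_pos: [0.652, 0.0324, 0.1742]
orientation: [-0.001, 0.69, 0.724, -0.001]
wrist_force: [-0.1, -0.2, 2.9]
finger_gap: 0.0169
grip_force: 59.8
```

```bash
python3 -c "
from h import *
to(None)
c=cam('top');im=c['pixels'][:,:,::-1]
d=cam('side')['pixels'][:,:,::-1]
cv2.imwrite('pics/f1.png',np.hstack([cv2.resize(im[140:260,230:310],(400,600),interpolation=cv2.INTER_CUBIC),cv2.resize(d[130:250,250:330],(400,600),interpolation=cv2.INTER_CUBIC)]))
print([ (r['conf'],r['uv'],onz(c,r['uv'],.022)) for r in spotter.find_in('key_center','top')[:2]])"
```

```text
clk 18.25 tcp [0.652  0.0324 0.1742] tilt z [-0.002 -0.    -1.   ] head 2.75 F [-0.07 -0.16  2.91] gap 0.0169 grip 59.8
[]
```

View pics/f1.png

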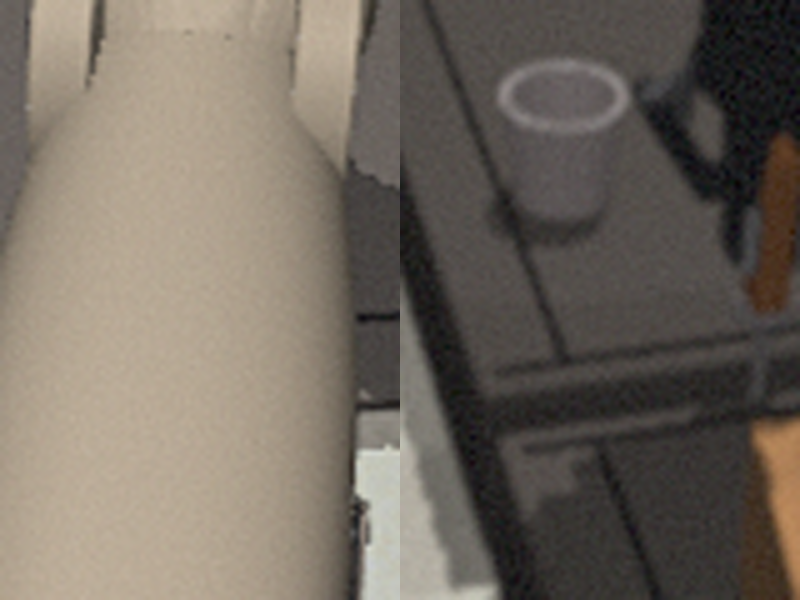

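The arm hides the gap in the top picture, and the side picture shows only the rod entering it, so I'll go on by feel.

{"api": "jog_arm", "payload": {"increments": [[[0,-0.02,0,0,0,0,255],[0,-0.02,0,0,0,0,255],[0,-0.02,0,0,0,0,255],[0,-0.02,0,0,0,0,255],[0,-0.02,0,0,0,0,255],[0,0,0,0,0,0,255]]]}}

```text
clock: 19.0
tcp_pos: [0.6272, 0.0312, 0.1743]
orientation: [-0.001, 0.69, 0.724, -0.001]
wrist_force: [0.6, -0.3, 3.1]
finger_gap: 0.0173
grip_force: 59.8
```

{"api": "jog_arm", "payload": {"increments": [[[0,-0.016,0,0,0,0,255],[0,0,0,0,0,0,255]]]}}

```text
clock: 19.2
tcp_pos: [0.624, 0.031, 0.1743]
orientation: [-0.0, 0.69, 0.724, -0.0]
wrist_force: [0.7, 0.1, 2.9]
finger_gap: 0.0174
grip_force: 59.7
```

{"api": "jog_arm", "payload": {"increments": [[[0,-0.016,0,0,0,0,255],[0,0,0,0,0,0,255]]]}}

```text
clock: 19.4
tcp_pos: [0.6199, 0.0308, 0.1742]
orientation: [-0.0, 0.69, 0.724, -0.0]
wrist_force: [-0.1, -0.6, 2.7]
finger_gap: 0.0174
grip_force: 59.7
```

{"api": "jog_arm", "payload": {"increments": [[[0,-0.016,0,0,0,0,255],[0,0,0,0,0,0,255]]]}}

```text
clock: 19.6
tcp_pos: [0.6156, 0.0306, 0.1739]
orientation: [-0.001, 0.69, 0.724, -0.001]
wrist_force: [0.3, -0.4, 1.2]
finger_gap: 0.0175
grip_force: 59.5
```

{"api": "jog_arm", "payload": {"increments": [[[0,-0.016,0.0015,0,0,0,255],[0,0,0,0,0,0,255]]]}}

```text
clock: 19.8
tcp_pos: [0.6116, 0.0305, 0.1736]
orientation: [-0.001, 0.69, 0.724, -0.001]
wrist_force: [-1.4, 0.5, 1.0]
finger_gap: 0.0172
grip_force: 59.4
```

{"api": "jog_arm", "payload": {"increments": [[[0,-0.016,0.002,0,0,0,255],[0,0,0,0,0,0,255]]]}}

```text
clock: 20.0
tcp_pos: [0.6078, 0.0302, 0.1732]
orientation: [-0.0, 0.69, 0.724, -0.0]
wrist_force: [-0.1, -0.6, 0.9]
finger_gap: 0.017
grip_force: 59.4
```

{"api": "jog_arm", "payload": {"increments": [[[0,-0.016,0.002,0,0,0,255],[0,0,0,0,0,0,255]]]}}

```text
clock: 20.2
tcp_pos: [0.6039, 0.03, 0.1729]
orientation: [-0.0, 0.69, 0.724, -0.0]
wrist_force: [-0.5, 0.5, 0.4]
finger_gap: 0.0171
grip_force: 59.4
```

{"api": "jog_arm", "payload": {"increments": [[[0,-0.016,0.003,0,0,0,255],[0,-0.016,0.0022,0,0,0,255],[0,0,0,0,0,0,255]]]}}

```text
clock: 20.5
tcp_pos: [0.5959, 0.0297, 0.1718]
orientation: [-0.0, 0.69, 0.724, -0.0]
wrist_force: [0.5, -0.2, 0.6]
finger_gap: 0.0171
grip_force: 59.5
```

{"api": "jog_arm", "payload": {"increments": [[[0,-0.016,0.0022,0,0,0,255],[0,-0.016,0.0022,0,0,0,255],[0,0,0,0,0,0,255]]]}}

```text
clock: 20.8
tcp_pos: [0.5881, 0.0293, 0.1707]
orientation: [-0.0, 0.69, 0.724, -0.0]
wrist_force: [1.1, -0.9, 1.1]
finger_gap: 0.0171
grip_force: 59.6
```

{"api": "jog_arm", "payload": {"increments": [[[0,-0.016,0.0022,0,0,0,255],[0,-0.016,0.0022,0,0,0,255],[0,-0.016,0.0022,0,0,0,255],[0,-0.016,0.0022,0,0,0,255],[0,0,0,0,0,0,255]]]}}

```text
clock: 21.3
tcp_pos: [0.5719, 0.0285, 0.1685]
orientation: [-0.0, 0.69, 0.724, -0.0]
wrist_force: [0.6, 0.4, 3.1]
finger_gap: 0.0173
grip_force: 59.8
```

{"api": "jog_arm", "payload": {"increments": [[[0,-0.016,0.0022,0,0,0,255],[0,-0.016,0.0022,0,0,0,255],[0,-0.016,0.0022,0,0,0,255],[0,-0.016,0.0022,0,0,0,255],[0,0,0,0,0,0,255]]]}}

```text
clock: 21.8
tcp_pos: [0.5559, 0.0277, 0.1663]
orientation: [-0.0, 0.69, 0.724, -0.0]
wrist_force: [1.1, -0.2, 5.4]
finger_gap: 0.0173
grip_force: 60.0
```

```bash
python3 -c "
from h import *
x=env.get_state()['tcp_pos'][0]-.03
to([x,.0483*x+.0008,.166],2.77)
for n in ('top','side'):
  c=cam(n)
  print(n,[(round(r['conf'],2),r['uv'],onz(c,r['uv'],.012).round(3)) for r in spotter.find_in('key_center',n)[:2]])"
```

```text
clk 21.8 tcp [0.5559 0.0277 0.1663] tilt z [-0.001 -0.    -1.   ] head 2.74 F [ 1.1  -0.23  5.43] gap 0.0173 grip 60.0
 shift units [-0.0002 -0.1201  0.0014] turn -0.0002
top []
side [(0.49, [259.7, 238.4], array([0.503, 0.046, 0.012])), (0.33, [412.5, 268.7], array([ 0.833, -0.117,  0.012]))]
```

{"api": "jog_arm", "payload": {"increments": [[[0,-0.012,-0.001,0,0,0,255],[0,-0.016,0.0017,0,0,0,255],[0,-0.016,0.0017,0,0,0,255],[0,0,0,0,0,0,255]]]}}

```text
clock: 22.4
tcp_pos: [0.5445, 0.0272, 0.1653]
orientation: [-0.001, 0.69, 0.724, -0.001]
wrist_force: [0.3, -0.6, 4.5]
finger_gap: 0.0174
grip_force: 59.8
```

{"api": "jog_arm", "payload": {"increments": [[[0,-0.016,0.0017,0,0,0,255],[0,-0.016,0.0017,0,0,0,255],[0,-0.016,0.0017,0,0,0,255],[0,0,0,0,0,0,255]]]}}

```text
clock: 22.8
tcp_pos: [0.5325, 0.0266, 0.1641]
orientation: [-0.001, 0.69, 0.724, -0.001]
wrist_force: [0.5, 0.0, 3.3]
finger_gap: 0.0171
grip_force: 59.7
```

{"api": "jog_arm", "payload": {"increments": [[[0,-0.016,0.001,0,0,0,255],[0,-0.016,0,0,0,0,255],[0,-0.016,0,0,0,0,255],[0,0,0,0,0,0,255]]]}}

```text
clock: 23.2
tcp_pos: [0.5199, 0.0262, 0.1633]
orientation: [-0.001, 0.69, 0.724, -0.001]
wrist_force: [-0.1, -0.1, -0.1]
finger_gap: 0.0172
grip_force: 59.2
```

```bash
python3 -c "
from h import *
to(None)
for n in ('top','side'):
  c=cam(n)
  print(n,[(round(r['conf'],2),r['uv'],onz(c,r['uv'],.004).round(3)) for r in spotter.find_in('key_center',n)[:2]])
d=c['pixels'][:,:,::-1]
cv2.imwrite('pics/g1.png',cv2.resize(d[200:280,220:320],(750,600),interpolation=cv2.INTER_CUBIC))"
```

```text
clk 23.2 tcp [0.5199 0.0262 0.1633] tilt z [-0.003  0.    -1.   ] head 2.74 F [-0.13 -0.05 -0.08] gap 0.0172 grip 59.2
top []
side []
```

View pics/g1.png

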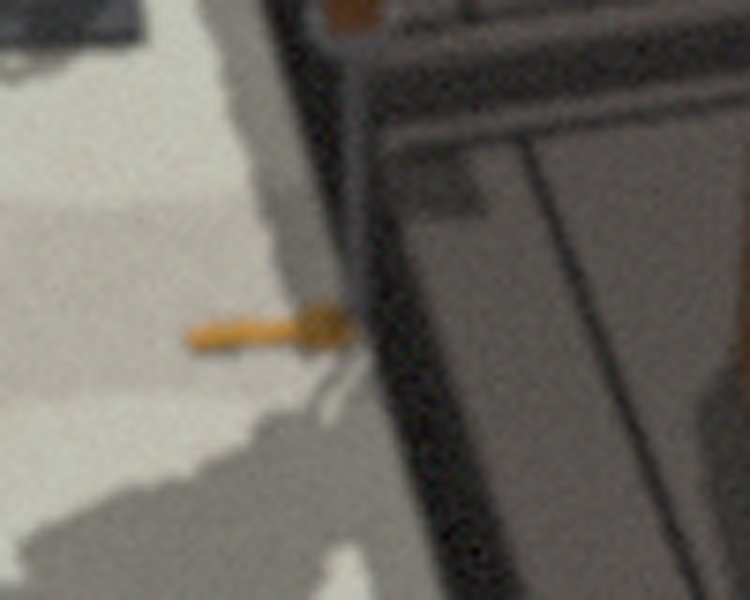

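The key now lies outside the mouth, blade towards the robot, with its bow end at the foot (crop 350,325). I'll push a little further to clear the strip edge.

{"api": "jog_arm", "payload": {"increments": [[[0,-0.016,0,0,0,0,255],[0,-0.016,0,0,0,0,255],[0,-0.016,0,0,0,0,255],[0,0,0,0,0,0,255],[0,0,0,0,0,0,255]]]}}

```text
clock: 23.9
tcp_pos: [0.5097, 0.0255, 0.1642]
orientation: [0.0, 0.69, 0.724, 0.0]
wrist_force: [-0.6, 0.5, -0.0]
finger_gap: 0.0176
grip_force: 59.2
```

```bash
python3 -c "
from h import *
to(None)
c=cam('side')
m=cv2.inRange(cv2.cvtColor(c['pixels'],cv2.COLOR_RGB2HSV),(10,120,90),(30,255,255))[225:260,230:280]
v=np.argwhere(m)[:,::-1]+[230,225]
for p in (v[v[:,0].argmin()],v[v[:,0].argmax()],v.mean(0)): print(p,onz(c,p,.004).round(4))
print(spotter.landmark_of('key_center','side')[:1])"
```

```text
clk 23.9 tcp [0.5097 0.0255 0.1642] tilt z [ 0. -0. -1.] head 2.74 F [-0.63  0.5  -0.05] gap 0.0176 grip 59.2
[246 244] [0.4684 0.0406 0.004 ]
[266 243] [0.5173 0.0353 0.004 ]
[255.97959184 244.06122449] [0.4925 0.036  0.004 ]
[{'uv': [253.5, 244.3], 'conf': 0.4}]
```

{"api": "jog_arm", "payload": {"increments": [[[0,0,-0.03,0,0,0,255],[0,0,-0.08,0,0,0,255],[0,0,-0.12,0,0,0,255],[0,0,-0.12,0,0,0,255],[0,0,-0.12,0,0,0,255],[0,0,-0.07,0,0,0,255],[0.08,-0.08,0,0,0,0.0074,255],[0.11,-0.09,0,0,0,0.0074,255],[0.11,-0.09,0,0,0,0.0074,255],[0.11,-0.09,0,0,0,0.0074,255],[0.11,-0.09,0,0,0,0.0074,255],[0.11,-0.08,0,0,0,0,255],[0.11,-0.06,0,0,0,0,255],[0.06,-0.02,0,0,0,0,255],[0,0,0,0,0,0,255],[0,0,0,0,0,0,255]]]}}

```text
clock: 25.6
tcp_pos: [0.3649, 0.228, 0.2995]
orientation: [0.0, 0.73, 0.683, 0.0]
wrist_force: [0.8, 0.6, -0.4]
finger_gap: 0.0171
grip_force: 59.2
```

```bash
python3 -c "
from h import *
to([.3426,.2519,.2015],-3.9)
c=cam('top');cv2.imwrite('pics/k1.png',cv2.resize(c['pixels'][190:270,230:320,::-1],(675,600),interpolation=cv2.INTER_CUBIC))
m=cv2.inRange(cv2.cvtColor(c['pixels'],cv2.COLOR_RGB2HSV),(10,120,90),(30,255,255))[205:260,250:310]
v=np.argwhere(m)[:,::-1]+[250,205]
for p in (v[v[:,1].argmin()],v[v[:,1].argmax()],v.mean(0)): print(p,onz(c,p,.004).round(4))"
```

```text
clk 25.6 tcp [0.3649 0.228  0.2995] tilt z [ 0.001 -0.    -1.   ] head -3.85 F [ 0.77  0.65 -0.44] gap 0.0171 grip 59.2
 shift units [ 0.0894 -0.0956  0.3919] turn 0.0003
[274 224] [0.5178 0.04   0.004 ]
[274 242] [0.4679 0.039  0.004 ]
[275.58571429 231.18571429] [0.4979 0.0352 0.004 ]
```

View pics/k1.png

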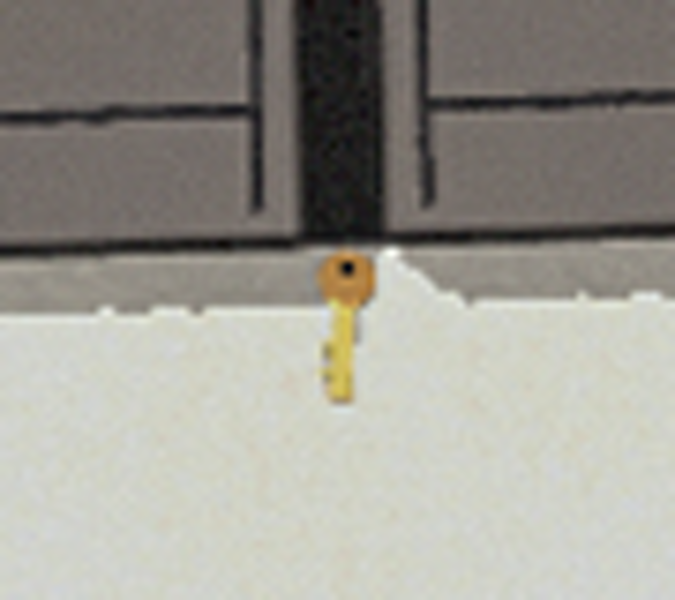

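```bash
python3 -c "
from h import *
H={};C={}
box={'top':(250,205,310,260),'side':(228,222,285,262)}
for n in box:
  c=C[n]=cam(n);f=np.mean([c['pixels']]+[cam(n)['pixels'] for _ in range(3)],0)
  x0,y0,x1,y1=box[n]
  w=(f[:,:,0]-f[:,:,2])[y0:y1,x0:x1]; 
  w=np.clip(w-25,0,70);
  k,l,st,_=cv2.connectedComponentsWithStats((w>15).astype(np.uint8));w[l!=1+st[1:,4].argmax()]=0
  v=np.argwhere(w>0)[:,::-1];ww=w[w>0];v=v+[x0,y0]
  mu=np.average(v,axis=0,weights=ww);ax=np.linalg.svd(v-mu)[2][0] if 0 else np.linalg.eigh(np.cov((v-mu).T))[1][:,1]
  if (ax[1]>0 if n=='top' else ax[0]<0): ax=-ax
  t=(v-mu)@ax;mid=(t.min()+t.max())/2
  H[n]=[np.average(v[s],axis=0,weights=ww[s]) for s in (t>mid,t<=mid)];print(n,len(v),st[1:,4].max(),t.min(),t.max(),H[n])
for i,nm in enumerate(('bow','blade')): print(nm,tri(C['side'],H['side'][i],C['top'],H['top'][i]))
for i in (0,1):
  for z in (.002,.007):
    p=onz(C['top'],H['top'][i],z);print(i,z,'side pred',px(C['side'],p),'obs',H['side'][i])
"
```

```text
top 93 93 -11.366092293803536 8.648154658773613 [array([275.75203222, 227.53367141]), array([274.84961543, 237.9299736 ])]
side 94 94 -10.76955490584081 10.479503318793709 [array([260.81210762, 243.37544843]), array([250.2486066 , 244.06920576])]
bow (array([0.50622588, 0.03514325, 0.00494335]), np.float64(0.0037043779350284193))
blade (array([0.47884867, 0.03690838, 0.00553045]), np.float64(0.0007014097377280467))
0 0.002 side pred [262.36603973 244.13922428] obs [260.81210762 243.37544843]
0 0.007 side pred [262.28889066 242.70262404] obs [260.81210762 243.37544843]
1 0.002 side pred [250.58186876 245.07074926] obs [250.2486066  244.06920576]
1 0.007 side pred [250.51609443 243.62961993] obs [250.2486066  244.06920576]
```

The picture shows the whole key on the table outside the mouth, from crop (345,250) to (340,402). Triangulation puts bow and blade at equal height, so it lies flat. Next I'll hang the hook back up.

{"api": "jog_arm", "payload": {"increments": [[[0.045,-0.048,0,0,0,0,255],[0.044,-0.048,0.03,0,0,0,255],[0,0,0.09,0,0,0,255],[0,0,0.1,0,0,0,255],[0,0,0.1,0,0,0,255],[0,0,0.07,0,0,0,255],[0,0,0,0,0,0,255],[0,0,0,0,0,0,255]]]}}

```text
clock: 26.85
tcp_pos: [0.3424, 0.2517, 0.2019]
orientation: [-0.0, 0.731, 0.682, -0.0]
wrist_force: [-0.4, 0.0, -0.2]
finger_gap: 0.0173
grip_force: 59.2
```

```bash
python3 -c "
from h import *
to([.4288,.2462,.2012],-3.9)"
```

```text
clk 26.85 tcp [0.3424 0.2517 0.2019] tilt z [-0. -0. -1.] head -3.93 F [-0.45  0.   -0.2 ] gap 0.0173 grip 59.2
 shift units [0.0018 0.3461 0.0026] turn -0.0002
```

{"api": "jog_arm", "payload": {"increments": [[[0.002,0.05,0,0,0,0,255],[0,0.06,0,0,0,0,255],[0,0.06,0,0,0,0,255],[0,0.06,0,0,0,0,255],[0,0.06,0,0,0,0,255],[0,0.05,0,0,0,0,255],[0,0,0,0,0,0,255],[0,0,0,0,0,0,255]]]}}

```text
clock: 27.65
tcp_pos: [0.4272, 0.2463, 0.2012]
orientation: [-0.0, 0.731, 0.682, -0.001]
wrist_force: [0.4, -0.1, 0.1]
finger_gap: 0.0172
grip_force: 59.1
```

{"api": "jog_arm", "payload": {"increments": [[[0,0.003,0.008,0,0,0,255],[0,0,0.008,0,0,0,255],[0,0,0.006,0,0,0,255],[0,0,0,0,0,0,255],[0,0,0,0,0,0,255]]]}}

```text
clock: 28.15
tcp_pos: [0.4277, 0.2465, 0.1961]
orientation: [0.0, 0.731, 0.683, -0.0]
wrist_force: [-0.4, 1.3, -1.0]
finger_gap: 0.0175
grip_force: 59.2
```

{"api": "jog_arm", "payload": {"increments": [[[0,0,0.003,0,0,0,255],[0,0,0.002,0,0,0,255],[0,0,0,0,0,0,255],[0,0,0,0,0,0,255]]]}}

```text
clock: 28.55
tcp_pos: [0.428, 0.2465, 0.1949]
orientation: [0.0, 0.731, 0.683, 0.0]
wrist_force: [-0.1, -0.5, -0.4]
finger_gap: 0.0171
grip_force: 59.4
```

{"api": "jog_arm", "payload": {"increments": [[[0,0,0.002,0,0,0,255],[0,0,0.002,0,0,0,255],[0,0,0,0,0,0,255],[0,0,0,0,0,0,255]]]}}

```text
clock: 28.95
tcp_pos: [0.4281, 0.2465, 0.1949]
orientation: [0.0, 0.731, 0.683, 0.0]
wrist_force: [-1.6, -1.0, 6.6]
finger_gap: 0.0174
grip_force: 60.4
```

{"api": "jog_arm", "payload": {"increments": [[[0,0,-0.003,0,0,0,255],[0,0,0,0,0,0,200],[0,0,0,0,0,0,170],[0,0,0,0,0,0,120],[0,0,0,0,0,0,60],[0,0,0,0,0,0,0],[0,0,0,0,0,0,0],[0,0,0,0,0,0,0],[0,0,0,0,0,0,0],[0,0,-0.06,0,0,0,0],[0,0,-0.1,0,0,0,0],[0,0,-0.15,0,0,0,0],[0,0,-0.15,0,0,0,0],[-0.1,-0.03,-0.04,0,0,0,0],[-0.15,-0.05,0,0,0,0,0],[-0.15,-0.05,0,0,0,0,0],[-0.15,-0.05,0,0,0,0,0],[-0.15,0,0,0,0,0,0],[0,0,0,0,0,0,0],[0,0,0,0,0,0,0]]]}}

```text
clock: 30.95
tcp_pos: [0.3712, 0.0743, 0.3198]
orientation: [0.0, 0.732, 0.682, 0.0]
wrist_force: [-0.3, -0.9, 0.4]
finger_gap: 0.0855
grip_force: 0.0
```

```bash
python3 -c "
from h import *
to(None)
c=cam('side');t=cam('top')
cv2.imwrite('pics/z1.png',np.hstack([cv2.resize(c['pixels'][100:260,180:280,::-1],(375,600),interpolation=cv2.INTER_CUBIC),cv2.resize(t['pixels'][190:290,165:235,::-1],(420,600),interpolation=cv2.INTER_CUBIC)]))
for k in('hook_collar','stand_fork'): print(k,[onz(t,r['uv'],.165).round(3) for r in spotter.landmark_of(k,'top')[:1]])"
```

```text
clk 30.95 tcp [0.3712 0.0743 0.3198] tilt z [ 0.001  0.    -1.   ] head -4.07 F [-0.26 -0.91  0.41] gap 0.0855 grip 0.0
hook_collar [array([0.428, 0.248, 0.165])]
stand_fork [array([0.437, 0.246, 0.165])]
```

View pics/z1.png

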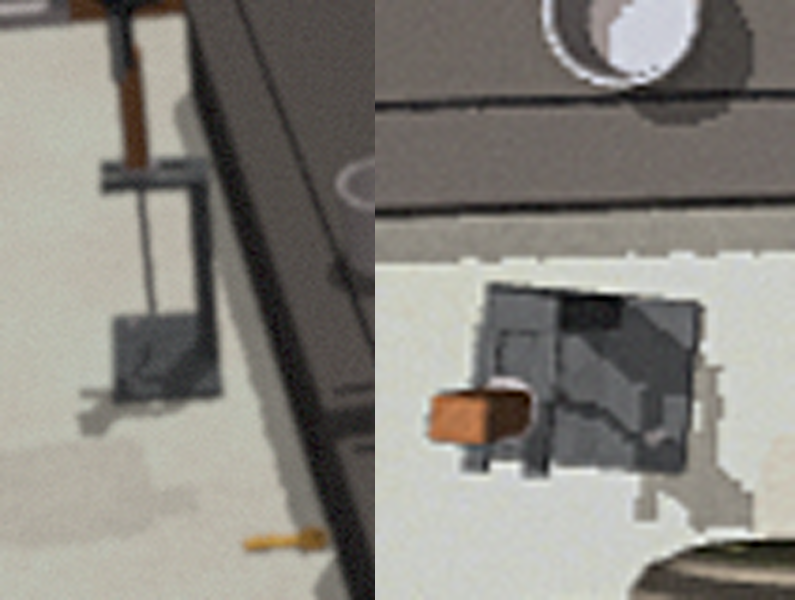

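The hook hangs upright in the fork as before (collar at crop 505,395), and the key lies on the table at crop (285,540). The gripper is clear of everything.

```bash
python3 -c "
from h import *
print(ticket.hand_in())"
```

```text
the job is handed in; nothing more can be done
None
```

The key is raked out of the gap and lies flat on the table, the hook hangs back in its fork, and the job was handed in at about 31 s with no verdict returned.

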